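Take the scrap cup off its hook and set it in the iron stand

ROBOT

A 6-joint arm with a two-finger parallel gripper is mounted at the origin on the work surface. World frame = base frame: x ahead of the robot, y to its left, z up, the work surface at z = 0. Lengths are in mm, angles in rad, forces in N, time in s.
With the tool pointing down it reaches from about 350 to 875 mm from the base axis. Payload 4.2 kg.
Tool frame: the origin (TCP) lies midway between the tips of the shut fingers; the grasp point (between the pads) lies 19 mm behind it; z points along the fingers, y is the direction in which the jaws open and shut (so a half turn about z gives the same grasp; the last joint's range is limited). The gripper opens to 85 mm and grips with 20 to 120 N. Pads are 22 mm wide; open, the fingers measure 114 mm over their backs; the gripper's body (76 mm by 85 mm) begins 54 mm behind the grasp point. The pads swing forward as they close: fully open they stand 13 mm farther back than shut.
Start: joints at [1.402, 0.385, 0.008, 0, -1.194, -0.259], TCP at [259.26, 568.668, 231.312] pointing down, gripper open.
Joint ranges: [-3.14, 3.14], [-1.21, 2.06], [-1.07, 1.41], [-3.16, 2.05], [-2.99, -0.16], [-3.1, 3.1]. Speed limits (rad/s): [2.79, 2.79, 3.14, 3.14, 3.14, 3.14].

INTERFACE

Orientations are given as a unit quaternion [x, y, z, w].
In Python, from bench import read_state, get_image, job_done, search_frame, regions_of gives the robot as it stands.
- The arm moves only by the tool servo_tool, never from a script. Its arguments are lists of equal length, an entry for each row: "turn": the turn, a rotation vector about the world's x, y, z in rad, a list of three; "dp": the shift along the world's x, y, z in m, a list of three; "fingers": the finger opening in m, from 0 to 0.0854. In form: {"turn": [[rx, ry, rz], ...], "dp": [[tx, ty, tz], ...], "fingers": [fingers, ...]}. A call has exactly 5 rows; each row shifts and turns the pose as measured when the row begins; what a row does not reach is not made up. A row lasts 1/8 s, in which the tool goes at most 62.5 mm and 10.7 degrees, less where a joint would pass 70% of its speed; a pose out of reach is approached as far as the arm can. A call is refused whole if a number of a shift passes 0.0625 or a number of a turn 0.188, either way. A call with a gripper value outside its range is refused whole. The fingers move at their own pace and stop on an object; the grip force is fixed at half the most. Time passes only in rows, so rows that do not move let the fingers close, or fill a call up. It gives the time, the measured TCP pose, the force and the opening at its end, in the units of the state.
- read_state(): the state, without advancing time (a new reading comes with each control period).
- get_image(name): name is "scene" or "side" or "wrist"; returns a dict with "img" (400x640x3 uint8, red, green, blue), "vfov" (degrees; the focal length in pixels is half the picture's height over the tangent of half this angle, whatever the lens; pixels are square), "cx", "cy" (the principal point, pixels), "world_from_camera" (4x4, takes a point from camera to world coordinates); the wrist camera has in their place "mount" (4x4, takes a point from camera to tool coordinates, whose origin is the TCP and whose axes are the flange's). Camera axes: x right, y down, z forward; pixel columns grow to the right and rows downward; lengths in mm; the calibration is good to about 2 mm. A picture is of the moment at which its call begins: read the wrist's pose just before it. There is no depth.
- job_done(): hands the job in, once; it reports no verdict.
Trained networks look in the newest picture that a camera, given by its name, has taken for a name from the list of things; names that differ only in an ending like _2 or _b are one class to them, and where a whole thing is asked for, a point or a joint stands for the part that bears it (a point fixed in the world has none). Each returns a list of dicts, best first, with "score" (0 to 1); they miss things now and then, are a little off and sometimes report something else, mostly with a low value. They report only what shows in the picture. A call takes as long as a camera call.
- search_frame(query, camera): "box" ([left, top, width, height] in pixels, round what is visible of it).
- regions_of(query, camera): "region" (400x640 bool, what is visible of it) and "box" ([left, top, width, height] in pixels, round what is visible of it).
The state is a dict: "clock": time; "joints": joint angles; "joint_vel": joint speeds; "joint_efforts": joint torques, N m; "position": TCP position; "ee_rot": TCP orientation; "contact_force": force on the tool from outside, world axes, zero at the start; "wrist_torque": the same for the moment, N m; "gripper_width": finger opening in mm.
Only numpy, scipy, OpenCV 4.12 (cv2) and the standard library are available. Lean on these libraries where they do the work, as an engineer would, in place of code of your own. Each camera call takes 0.05 s, during which the arm holds its last target. There are 200 camera calls.

TASK

Three small steel cups hang by their handles on the hook rack of the soldering bench. Lift the wide, shallow one up and off its hook and set it down upright in the round well of the black iron-stand base; put it down, do not drop it. Leave the other two cups hanging on their hooks.

Things in the scene. Friction and masses are not known exactly. Their poses are not given: they have to be found in the camera images.
- cup: The cup to move: wide shallow steel cup, 68 mm across, 36 mm tall, about 0.11 kg. Origin: centre of underside, z up. Rigid arched 7 mm wire handle in its y-z plane, peak (wire centre) 110 mm above the origin. On the peak a dark upright grip tab, 12 mm thick (x), 24 mm wide (y), 113 to 149 mm above the origin: pinch it from above across its width. Hangs by the peak, about 73 mm above the table.
- holder: Black rectangular iron-stand base, fixed, 120 mm (x) by 170 mm (y) by 26 mm high, with one round well 92 mm across and 14 mm deep in the middle. Origin: centre of the base's underside, right below the centre of the well; the well's floor is 12 mm above the origin. z up. Two small wire iron rests, 15 mm tall, stand at its -y end.
- tall_cup: Narrow tall steel cup, 44 mm across, 60 mm tall, same handle; stays hanging. Origin: centre of underside, z up. The three cups hang in any order on three 8 mm wire hooks 100 mm apart. Each hook arm runs along its cup's x: the rack's bar lies 80 mm off on the +x side, the upturned open end on the -x side. To free a cup lift it 20 to 40 mm, then draw it at least 40 mm along -x.
- small_cup: Narrow short steel cup, 44 mm across, 32 mm tall, same handle and grip tab; hangs on the remaining hook and stays there. Origin: centre of underside, z up. Nothing stands above the hooks; each handle lies loosely in a V-shaped dip of its hook, whose open end rises 15 mm.

How it is judged:
By the outcome, as a careful person would: the job done as asked, in the order asked, and still so for the second after the job is handed in, with the robot touching nothing.
It also fails if it takes over 43 s, if anything falls off the work surface, if the arm or the gripper's body presses on something with over 40 N, if the wrist force passes 120 N, or if a joint passes its speed limit or range.

## Working session

There is one attempt and no reset: what is moved stays moved. The work goes in short steps, Python scripts to look and compute and a tool call to move; the robot and the scene stay as the last step left them, time stands still between calls to the robot, and variables do not carry over. Pictures are saved under pics/ and viewed, about 8 in all and at most 12, crops included, and the job is handed in when it is done.

Besides the shell and the picture viewer there is one more tool, called after "Emit:" as name(argument=value, ...) on one line, values as JSON. servo_tool: Moves the arm, as the interface text tells. Its arguments: {"type":"object","properties":{"turn":{"type":"array","items":{"type":"array","items":{"type":"number"}}},"dp":{"type":"array","items":{"type":"array","items":{"type":"number"}}},"fingers":{"type":"array","items":{"type":"number"}}},"required":["turn","dp","fingers"]}

```bash
mkdir -p pics
cat > h.py <<'E'
from bench import *
import numpy as np, cv2
from scipy.spatial.transform import Rotation as R
def ray(im,u,v):
    f=200/np.tan(np.radians(im["vfov"])/2);T=np.array(im["world_from_camera"])
    d=T[:3,:3]@np.array([(u-im["cx"])/f,(v-im["cy"])/f,1]);return T[:3,3],d/np.linalg.norm(d)
def proj(im,P):
    f=200/np.tan(np.radians(im["vfov"])/2);T=np.linalg.inv(np.array(im["world_from_camera"]))
    p=(T[:3,:3]@np.atleast_2d(P).T).T+T[:3,3];return np.c_[f*p[:,0]/p[:,2]+im["cx"],f*p[:,1]/p[:,2]+im["cy"]]
def atz(im,u,v,z):
    o,d=ray(im,u,v);return o+d*(z-o[2])/d[2]
def tri(a,pa,b,pb):
    o1,d1=ray(a,*pa);o2,d2=ray(b,*pb)
    s=np.linalg.lstsq(np.c_[d1,-d2],o2-o1,rcond=None)[0];p,q=o1+s[0]*d1,o2+s[1]*d2
    return (p+q)/2,np.linalg.norm(p-q)
def save(im,n): cv2.imwrite("pics/"+n,im["img"][:,:,::-1])
E
python3 - <<'E'
from h import *
s=read_state();print(s)
for c in("scene","side"):
    im=get_image(c);save(im,c+"0.png");print(c,im["vfov"],np.round(im["world_from_camera"],3).tolist())
    for q in("cup","holder","tall_cup","small_cup"):
        print(q,[(np.round(r["box"],0).tolist(),round(r["score"],2)) for r in search_frame(q,c)][:3])
E
```

```text
{'clock': 0.0, 'joints': array([ 1.40160633e+00,  3.85570243e-01,  6.59200536e-03, -5.10258684e-04,
       -1.19398868e+00, -2.58601156e-01]), 'joint_vel': array([ 8.64433216e-04, -3.93807523e-04,  2.54027929e-05, -2.56745717e-04,
        1.67960360e-04, -5.70272094e-04]), 'joint_efforts': array([ 2.55586438e-04, -3.92290914e+01,  1.88393873e+01,  4.18602750e+00,
       -4.69249891e-03,  8.87764529e-09]), 'position': array([259.02333709, 568.14279304, 230.19841463]), 'ee_rot': array([ 9.77190836e-01, -2.12360157e-01, -1.88389036e-04,  1.09480638e-03]), 'contact_force': array([-0.09120758, -0.18689972,  0.74692119]), 'wrist_torque': array([ 0.00448964, -0.03937188, -0.03150518]), 'gripper_width': 85.49317648245557}
scene 42.93642450396019 [[-0.391, 0.725, -0.567, 1226.825], [0.92, 0.319, -0.226, 308.756], [0.017, -0.61, -0.792, 1059.224], [0.0, 0.0, 0.0, 1.0]]
cup [([363.0, 190.0, 34.0, 50.0], 0.68)]
holder [([197.0, 156.0, 76.0, 65.0], 0.67)]
tall_cup [([284.0, 179.0, 21.0, 46.0], 0.89)]
small_cup [([330.0, 186.0, 16.0, 46.0], 0.78)]
side 51.85868799532939 [[0.879, -0.302, 0.37, 234.322], [-0.477, -0.566, 0.672, -585.922], [0.006, -0.767, -0.641, 648.127], [0.0, 0.0, 0.0, 1.0]]
cup [([261.0, 103.0, 29.0, 64.0], 0.56)]
holder [([306.0, 240.0, 97.0, 97.0], 0.8)]
tall_cup []
small_cup [([292.0, 113.0, 20.0, 67.0], 0.97)]
```

Run:
```python
import cv2,numpy as np
a=cv2.imread("pics/scene0.png")[120:270,180:430];b=cv2.imread("pics/side0.png")[80:350,220:420]
cv2.imwrite("pics/a.png",cv2.resize(a,None,fx=3.2,fy=3.2,interpolation=cv2.INTER_CUBIC))
cv2.imwrite("pics/b.png",cv2.resize(b,None,fx=2.2,fy=2.2,interpolation=cv2.INTER_CUBIC))
```

```text
(no output)
```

View pics/a.png

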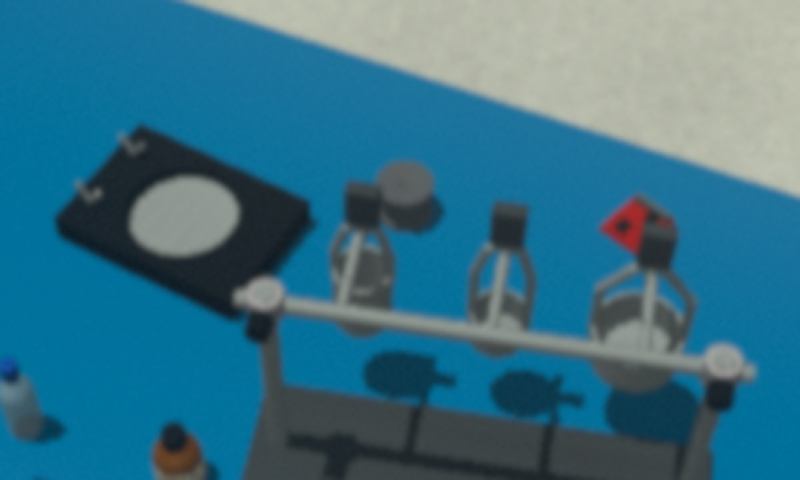

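View pics/b.png

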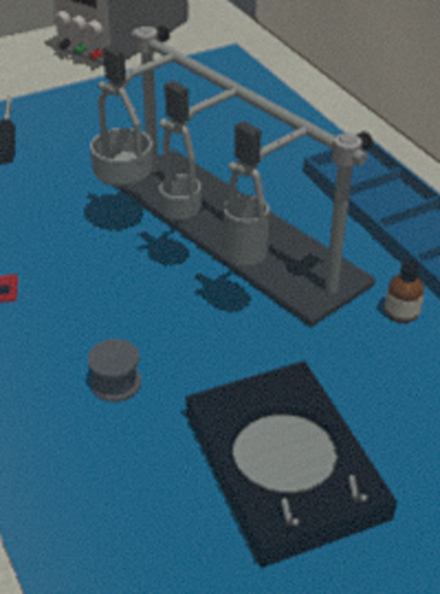

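The pictures show the wide cup at the end of the rack, with its tab at scene (385,197) and side (272,112). The small cup is in the middle and the tall one nearest the stand. The well is centred at scene (238,187) and side (349,286), with the iron rests at the stand's far end in the scene view.

Run:
```python
from h import *
a=get_image("scene");b=get_image("side")
A=lambda x,y:(180+x/3.2,120+y/3.2)
B=lambda x,y:(220+x/2.2,80+y/2.2)
P={}
for n,p,q in[("cup",(655,245),(115,70)),("small",(510,225),(177,103)),("tall",(362,205),(247,145)),("barfar",(722,360),(146,36)),("barnear",(266,292),(348,148)),("well",(185,216),(285,453))]:
    r,e=tri(a,A(*p),b,B(*q));P[n]=r;print(n,r.round(1),round(e,1))
d=P["tall"]-P["cup"];print("line angle",np.degrees(np.arctan2(d[1],d[0])),np.linalg.norm(d))
d=P["barnear"]-P["barfar"];print("bar angle",np.degrees(np.arctan2(d[1],d[0])),np.linalg.norm(d))
for p in [(185,216)]: print("well z12",atz(a,*A(*p),12))
print("well z12",atz(b,*B(285,453),12))
# holder corners at top z 26 in both
for c in [(140,126),(312,205),(235,300),(58,222)]: print(atz(a,*A(*c),26).round(1))
for c in [(187,400),(305,364),(396,503),(262,553)]: print(atz(b,*B(*c),26).round(1))
# well floor refine by bright region
for im,n,g in((a,"scene",(197,156,76,65)),(b,"side",(306,240,97,97))):
    x,y,w,h=g;gr=cv2.cvtColor(im["img"],cv2.COLOR_RGB2GRAY)[y:y+h,x:x+w]
    k,l,st,ce=cv2.connectedComponentsWithStats((gr>110).astype(np.uint8));i=1+np.argmax(st[1:,4]);print(n,st[i],ce[i]+[x,y],atz(im,*(ce[i]+[x,y]),12))
```

```text
cup [540.7 208.1 201.3] 5.7
small [565.4 113.4 203.8] 5.1
tall [588.5  15.4 203.6] 3.2
barfar [607.2 275.7 194.8] 4.9
barnear [675.6 -17.2 193.2] 7.2
well [ 520.3 -176.9   18.6] 5.6
line angle -76.0531427921385 198.61524218152218
bar angle -76.85575078801082 300.77148758892025
well z12 [ 513.58979879 -178.13332871   12.        ]
well z12 [ 525.10038447 -174.8486614    12.        ]
[ 451.2 -252.8   26. ]
[470.8 -82.   26. ]
[582.4 -96.2  26. ]
[ 570.2 -262.7   26. ]
[471.8 -90.9  26. ]
[ 590.2 -103.6   26. ]
[ 571.7 -269.8   26. ]
[ 452.5 -257.6   26. ]
scene [ 24  20  33  24 616] [237.12012987 187.26785714] [ 513.62717222 -180.17322414   12.        ]
side [  20   29   47   34 1215] [348.88065844 285.5127572 ] [ 524.4697806  -173.43164473   12.        ]
```

View pics/scene0.png

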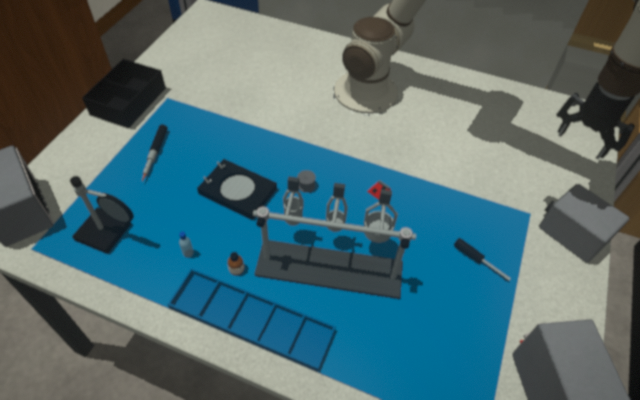

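Emit:
servo_tool(turn=[[0,0,0.15],[0,0,0.15],[0,0,0.15],[0,0,0.15],[0,0,0.06]], dp=[[0,0,0.03],[0,0,0.03],[0,0,0.03],[0,0,0.02],[0,0,0]], fingers=[0.06,0.06,0.06,0.06,0.06])

```text
clock: 1.23
position: [259.1, 567.8, 344.5]
ee_rot: [0.992, 0.127, 0.002, 0.001]
contact_force: [-0.6, -0.2, -1.2]
gripper_width: 59.8
```

The path to the rack is clear: the grey box at (585,220) lies to the side of it.

Emit:
servo_tool(turn=[[0,0,0],[0,0,0],[0,0,0],[0,0,0],[0,0,0]], dp=[[0.03,-0.04,0],[0.03,-0.04,0],[0.03,-0.04,0],[0.03,-0.04,0],[0.03,-0.04,0]], fingers=[0.06,0.06,0.06,0.06,0.06])

```text
clock: 1.85
position: [410.5, 364.5, 344.2]
ee_rot: [0.991, 0.13, 0.002, 0.0]
contact_force: [1.3, 1.1, 0.1]
gripper_width: 59.9
```

Emit:
servo_tool(turn=[[0,0,0],[0,0,0],[0,0,0],[0,0,0],[0,0,0]], dp=[[0.03,-0.038,-0.01],[0.03,-0.038,-0.01],[0.03,-0.038,-0.01],[0.02,-0.02,-0.01],[0,0,0]], fingers=[0.06,0.06,0.06,0.06,0.06])

```text
clock: 2.48
position: [524.7, 222.9, 304.3]
ee_rot: [0.992, 0.128, 0.003, -0.001]
contact_force: [-0.8, 0.2, -0.2]
gripper_width: 60.2
```

Run:
```python
from h import *
s=read_state();im=get_image("wrist");save(im,"w1.png")
print(s["position"],s["ee_rot"],im["vfov"],im["cx"],im["cy"],np.round(im["mount"],3).tolist())
```

```text
[524.65964674 222.88603262 304.2603951 ] [ 9.91767508e-01  1.28015866e-01  2.94289184e-03 -6.97564884e-04] 59.07244650818332 316.2807196678939 197.88675466310065 [[-0.0, -0.964, -0.267, 68.38], [1.0, -0.001, 0.001, 0.213], [-0.001, -0.267, 0.964, -142.133], [0.0, 0.0, 0.0, 1.0]]
```

View pics/w1.png

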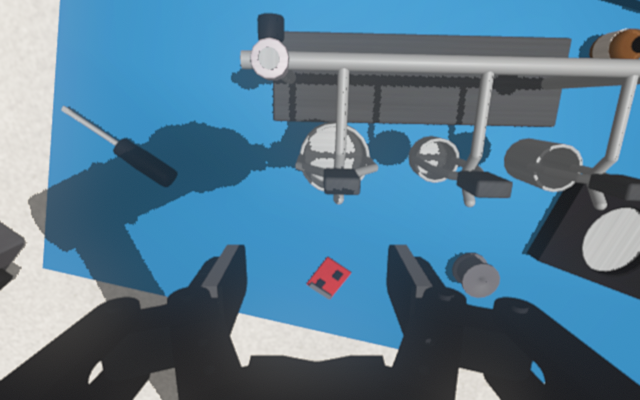

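The wrist picture shows the wide cup's tab at about (341,181), right of the middle between the fingers. The bar runs almost level across the picture at row 62.

Run:
```python
from h import *
im=cv2.imread("pics/w1.png")[130:230,280:400]
cv2.imwrite("pics/w1c.png",cv2.resize(im,None,fx=6,fy=6,interpolation=cv2.INTER_CUBIC))
```

```text
(no output)
```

View pics/w1c.png

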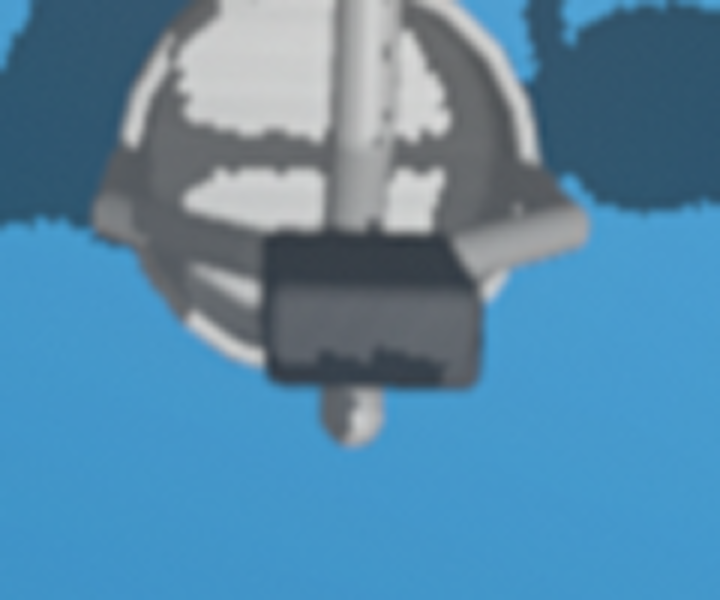

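```bash
cat >> h.py <<'E'
def wcam(im,s):
    T=np.eye(4);T[:3,:3]=R.from_quat(s["ee_rot"]).as_matrix();T[:3,3]=s["position"]
    im=dict(im);im["world_from_camera"]=T@np.array(im["mount"]);return im
E
python3 - <<'E'
from h import *
s=read_state();w=wcam(get_image("wrist"),s)
c=[(265,290),(478,290),(482,385),(268,385)]
P=[atz(w,280+x/6,130+y/6,222) for x,y in c]
print(np.round(P,1),np.mean(P,0))
for e in (P[1]-P[0],P[2]-P[3],P[1]-P[2]): print(np.linalg.norm(e),np.degrees(np.arctan2(e[1],e[0])))
a=atz(w,300,61.5,194);b=atz(w,600,65.5,194);d=b-a;print("bar",np.degrees(np.arctan2(d[1],d[0])))
print("tool y",np.degrees(np.arctan2(*R.from_quat(s["ee_rot"]).as_matrix()[[1,0],1])),s["position"])
E
```

```text
[[544.9 223.3 222. ]
 [550.8 200.9 222. ]
 [540.7 197.4 222. ]
 [534.7 220.2 222. ]] [542.78489069 210.47159657 222.        ]
23.158231496480866 -75.24694969565358
23.547386446817747 -75.2478763811518
10.695355839719229 18.946066040107308
bar -75.95740697095036
tool y -75.21897887478575 [524.39488739 223.64618512 305.01684579]
```

Emit:
servo_tool(turn=[[0,0,0],[0,0,0],[0,0,0],[0,0,0],[0,0,0]], dp=[[0.009,-0.0065,0],[0.009,-0.0065,-0.02],[0,0,-0.03],[0,0,0],[0,0,0]], fingers=[0.06,0.06,0.06,0.06,0.06])

```text
clock: 3.2
position: [543.7, 214.6, 259.0]
ee_rot: [0.991, 0.133, 0.008, -0.003]
contact_force: [-0.0, -0.0, 1.0]
gripper_width: 60.0
```

Run:
```python
from h import *
s=read_state();w=get_image("wrist");save(w,"w2.png");w=wcam(w,s);print(s["position"])
gr=cv2.imread("pics/w2.png")[130:330,220:420]
# predicted box of tab corners for centre (542.5,210)
x=np.array([.967,.255]);y=np.array([-.255,.967])
Q=[np.r_[np.array([542.6,210.2])+i*6*x+j*12*y,222] for i,j in((1,1),(1,-1),(-1,-1),(-1,1))]
p=proj(w,Q)-[220,130];print(p)
gr=cv2.resize(gr,None,fx=3,fy=3,interpolation=cv2.INTER_CUBIC);cv2.polylines(gr,[np.int32(p*3)],True,(0,255,0),1)
cv2.imwrite("pics/w2c.png",gr)
```

```text
[543.67315665 214.62977667 259.02124638]
[[ 80.90066035  95.44214686]
 [125.46499485  95.81330644]
 [124.82997818 116.6078035 ]
 [ 80.96137428 116.24336713]]
```

View pics/w2c.png

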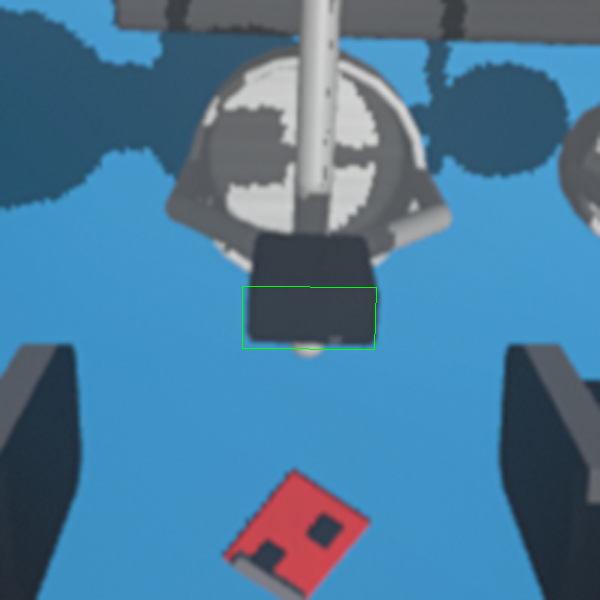

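The predicted outline fits the tab's top to within about 1 mm. Next I centre on it, take out the small tilt and go down.

Emit:
servo_tool(turn=[[-0.008,0.015,0],[0,0,0],[0,0,0],[0,0,0],[0,0,0]], dp=[[0,-0.005,0],[0,0,-0.025],[0,0,-0.025],[0,0,-0.015],[0,0,0]], fingers=[0.06,0.06,0.06,0.06,0.06])

```text
clock: 3.88
position: [545.9, 210.3, 197.6]
ee_rot: [0.991, 0.133, 0.003, -0.001]
contact_force: [-0.2, -0.1, 0.6]
gripper_width: 60.1
```

Emit:
servo_tool(turn=[[0,0.005,0],[0,0,0],[0,0,0],[0,0,0],[0,0,0]], dp=[[-0.0025,-0.0005,-0.01],[0,0,-0.001],[0,0,0],[0,0,0],[0,0,0]], fingers=[0.06,0.06,0.02,0.015,0.015])

```text
clock: 4.5
position: [544.6, 210.6, 188.9]
ee_rot: [0.991, 0.134, 0.003, -0.002]
contact_force: [-0.4, 0.8, -0.7]
gripper_width: 23.0
```

Emit:
servo_tool(turn=[[0,0,0],[0,0,0],[0,0,0],[0,0,0],[0,0,0]], dp=[[0,0,0],[0,0,0],[0,0,0],[0,0,0],[0,0,0]], fingers=[0.01,0.01,0.01,0.01,0.01])

```text
clock: 5.12
position: [544.6, 210.6, 188.8]
ee_rot: [0.991, 0.134, 0.003, -0.002]
contact_force: [-0.3, 0.2, 0.3]
gripper_width: 23.2
```

Emit:
servo_tool(turn=[[0,0,0],[0,0,0],[0,0,0],[0,0,0],[0,0,0]], dp=[[0,0,0.01],[0,0,0.01],[0,0,0.01],[0,0,0],[0,0,0]], fingers=[0.01,0.01,0.01,0.01,0.01])

```text
clock: 5.75
position: [544.7, 210.7, 221.6]
ee_rot: [0.991, 0.134, 0.004, -0.003]
contact_force: [-0.6, -0.2, -0.3]
gripper_width: 23.3
```

Run:
```python
from h import *
s=read_state();print(s["position"],s["contact_force"],s["ee_rot"])
a=get_image("side")["img"][40:240,220:370];b=get_image("scene")["img"][140:290,310:460]
cv2.imwrite("pics/l1.png",np.hstack([cv2.resize(a,(375,500)),cv2.resize(b,(420,500))])[:,:,::-1])
```

```text
[544.7171496  210.66290481 221.61202589] [-0.56828878 -0.23377486 -0.27581675] [ 0.9910201   0.13363697  0.00359368 -0.00272285]
```

View pics/l1.png

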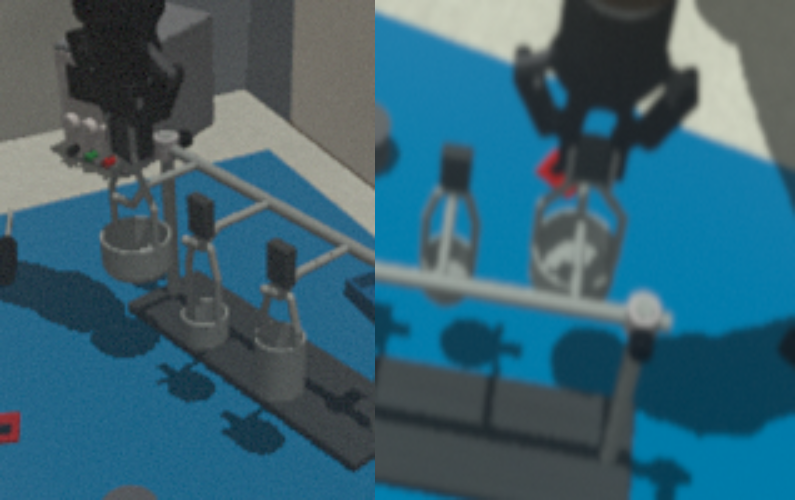

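The cup is lifted 33 mm and the handle peak is above the hook tip. The other two are still hanging. Now I draw it off along -x.

Emit:
servo_tool(turn=[[0,0,0],[0,0,0],[0,0,0],[0,0,0],[0,0,0]], dp=[[-0.019,-0.005,0],[-0.02,-0.005,0],[-0.02,-0.005,0],[-0.02,-0.005,0],[0,0,0]], fingers=[0.01,0.01,0.01,0.01,0.01])

```text
clock: 6.48
position: [463.0, 189.4, 219.2]
ee_rot: [0.991, 0.133, 0.002, -0.002]
contact_force: [0.8, -0.5, -0.6]
gripper_width: 22.8
```

Emit:
servo_tool(turn=[[0,0,0],[0,0,0],[0,0,0],[0,0,0],[0,0,0]], dp=[[0.002,-0.02,0],[0.003,-0.035,0],[0.003,-0.035,0],[0.003,-0.035,0],[0.004,-0.035,0]], fingers=[0.01,0.01,0.01,0.01,0.01])

```text
clock: 7.1
position: [480.8, 23.8, 218.7]
ee_rot: [0.991, 0.135, 0.002, -0.001]
contact_force: [0.5, 0.4, -0.8]
gripper_width: 23.1
```

Emit:
servo_tool(turn=[[0,0,0],[0,0,0],[0,0,0],[0,0,0],[0,0,0]], dp=[[0.008,-0.035,0],[0.01,-0.035,0],[0.01,-0.035,0],[0.01,-0.035,0],[0.008,-0.03,0]], fingers=[0.01,0.01,0.01,0.01,0.01])

```text
clock: 7.72
position: [528.7, -158.0, 217.9]
ee_rot: [0.991, 0.133, 0.002, -0.001]
contact_force: [0.9, 0.4, -0.6]
gripper_width: 23.0
```

Emit:
servo_tool(turn=[[0,0,0],[0,0,0],[0,0,0],[0,0,0],[0,0,0]], dp=[[0,0,0],[-0.007,-0.015,0],[0,0,-0.025],[0,0,-0.025],[0,0,0]], fingers=[0.01,0.01,0.01,0.01,0.01])

```text
clock: 8.35
position: [520.0, -178.4, 166.2]
ee_rot: [0.991, 0.131, 0.001, -0.0]
contact_force: [-0.4, 0.2, -0.9]
gripper_width: 23.6
```

Run:
```python
from h import *
s=read_state();p=s["position"];print(p,s["ee_rot"])
o=p+[-1.3,-.8,-115.8];t=np.linspace(0,6.28,60)
circ=lambda c,r,z:np.c_[c[0]+r*np.cos(t),c[1]+r*np.sin(t),0*t+z]
out=[]
for n,x,y in(("scene",180,120),("side",290,200)):
    im=get_image(n);g=im["img"][y:y+120,x:x+120,::-1];g=cv2.resize(g,(396,396),interpolation=cv2.INTER_CUBIC)
    for c,col in((circ(o,34,o[2]),(0,255,0)),(circ(o,34,o[2]+36),(0,255,255)),(circ((520,-177),46,26),(0,0,255))):
        cv2.polylines(g,[np.int32((proj(im,c)-[x,y])*3.3)],True,col,1)
    out.append(g)
cv2.imwrite("pics/p1.png",np.hstack(out))
```

```text
[ 520.00666325 -178.41517111  166.19635884] [ 9.91411646e-01  1.30775310e-01  7.97819010e-04 -3.60333155e-04]
```

View pics/p1.png

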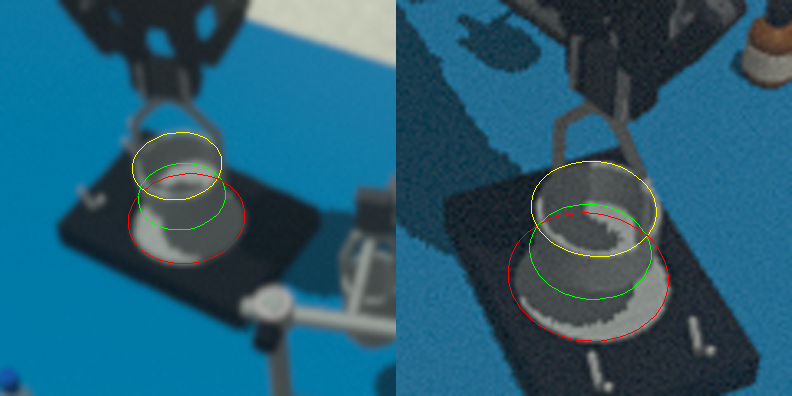

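The cup's outline fits the overlay in both views, and the well's does too. It is hanging upright above the well. Now I lower it.

Emit:
servo_tool(turn=[[0,0,0],[0,0,0],[0,0,0],[0,0,0],[0,0,0]], dp=[[0.001,0.002,0],[0,0,-0.012],[0,0,-0.012],[0,0,-0.004],[0,0,0]], fingers=[0.01,0.01,0.01,0.01,0.01])

```text
clock: 9.07
position: [524.1, -176.2, 141.0]
ee_rot: [0.991, 0.132, 0.005, 0.001]
contact_force: [-0.4, 1.0, -0.9]
gripper_width: 23.2
```

Emit:
servo_tool(turn=[[0,0.008,0],[0,0,0],[0,0,0],[0,0,0],[0,0,0]], dp=[[-0.003,0,-0.003],[0,0,-0.003],[0,0,-0.002],[0,0,-0.001],[0,0,0]], fingers=[0.01,0.01,0.01,0.01,0.01])

```text
clock: 9.7
position: [521.3, -176.4, 131.8]
ee_rot: [0.991, 0.132, 0.002, 0.001]
contact_force: [-1.2, -0.5, -1.4]
gripper_width: 22.7
```

Emit:
servo_tool(turn=[[0,0,0],[0,0,0],[0,0,0],[0,0,0],[0,0,0]], dp=[[0,0,-0.001],[0,0,-0.001],[0,0,0],[0,0,0],[0,0,0]], fingers=[0.01,0.01,0.01,0.01,0.01])

```text
clock: 10.32
position: [521.7, -176.5, 130.4]
ee_rot: [0.991, 0.132, 0.002, 0.001]
contact_force: [0.2, -0.6, -1.0]
gripper_width: 22.8
```

Emit:
servo_tool(turn=[[0,0,0],[0,0,0],[0,0,0],[0,0,0],[0,0,0]], dp=[[0,0,-0.001],[0,0,-0.001],[0,0,-0.001],[0,0,0],[0,0,0]], fingers=[0.01,0.01,0.01,0.01,0.01])

```text
clock: 10.95
position: [522.1, -176.6, 130.4]
ee_rot: [0.991, 0.132, 0.003, 0.001]
contact_force: [-0.7, -0.5, 0.9]
gripper_width: 23.0
```

Emit:
servo_tool(turn=[[0,0,0],[0,0,0],[0,0,0],[0,0,0],[0,0,0]], dp=[[0,0,-0.0015],[0,0,-0.0015],[0,0,-0.001],[0,0,0],[0,0,0]], fingers=[0.01,0.01,0.01,0.01,0.01])

```text
clock: 11.58
position: [522.5, -176.7, 130.4]
ee_rot: [0.991, 0.133, 0.003, 0.002]
contact_force: [-0.9, -0.2, 1.2]
gripper_width: 23.1
```

Run:
```python
from h import *
for i in range(4):
    s=read_state();get_image("side");print(s["position"],s["contact_force"])
```

```text
[ 522.52587972 -176.73631908  130.4010419 ] [-0.87494671 -0.18578043  1.19366479]
[ 522.57290332 -176.74493912  130.39991189] [-0.57555747  1.04232776  1.38585259]
[ 522.52661398 -176.74780245  130.38573179] [-0.51915218  0.32052721  2.48548857]
[ 522.57326181 -176.72698695  130.39401302] [-1.14464278  0.2251102   1.29590828]
```

Run:
```python
from h import *
out=[]
for n,x,y in(("scene",180,120),("side",290,200)):
    g=get_image(n)["img"][y:y+120,x:x+120,::-1];out.append(cv2.resize(g,(396,396),interpolation=cv2.INTER_CUBIC))
cv2.imwrite("pics/p2.png",np.hstack(out))
```

```text
(no output)
```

View pics/p2.png

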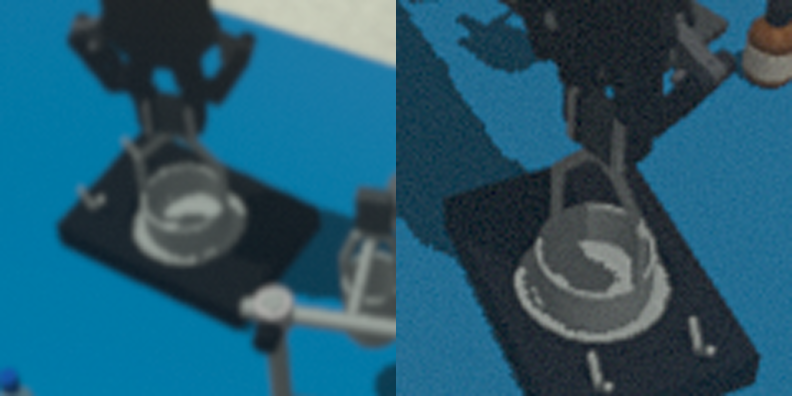

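The cup sits inside the well, with a rim of floor visible all round. I open the fingers and go straight up.

Emit:
servo_tool(turn=[[0,0,0],[0,0,0],[0,0,0],[0,0,0],[0,0,0]], dp=[[0,0,0],[0,0,0],[0,0,0],[0,0,0],[0,0,0]], fingers=[0.03,0.045,0.06,0.06,0.06])

```text
clock: 12.5
position: [522.4, -176.8, 129.4]
ee_rot: [0.991, 0.133, 0.003, 0.002]
contact_force: [0.1, -0.4, -0.6]
gripper_width: 60.1
```

Emit:
servo_tool(turn=[[0,0,0],[0,0,0],[0,0,0],[0,0,0],[0,0,0]], dp=[[0,0,0.015],[0,0,0.03],[0,0,0.04],[0,0,0.05],[0,0,0]], fingers=[0.06,0.06,0.06,0.06,0.06])

```text
clock: 13.12
position: [522.3, -177.3, 273.4]
ee_rot: [0.991, 0.133, 0.005, 0.003]
contact_force: [-1.3, 0.4, -1.0]
gripper_width: 60.4
```

Run:
```python
from h import *
out=[];print(read_state()["position"])
a=get_image("scene")["img"][110:260,170:430,::-1];b=get_image("side")["img"][90:350,230:430,::-1]
cv2.imwrite("pics/p3.png",np.hstack([cv2.resize(a,(450,260)),cv2.resize(b,(330,429))[85:345]]) if 0 else cv2.copyMakeBorder(cv2.resize(a,(450,260)),0,169,0,0,0) if 0 else np.hstack([cv2.copyMakeBorder(cv2.resize(a,(450,260)),0,169,0,0,cv2.BORDER_CONSTANT),cv2.resize(b,(330,429))]))
```

```text
[ 522.31563948 -177.30110022  273.39407303]
```

View pics/p3.png

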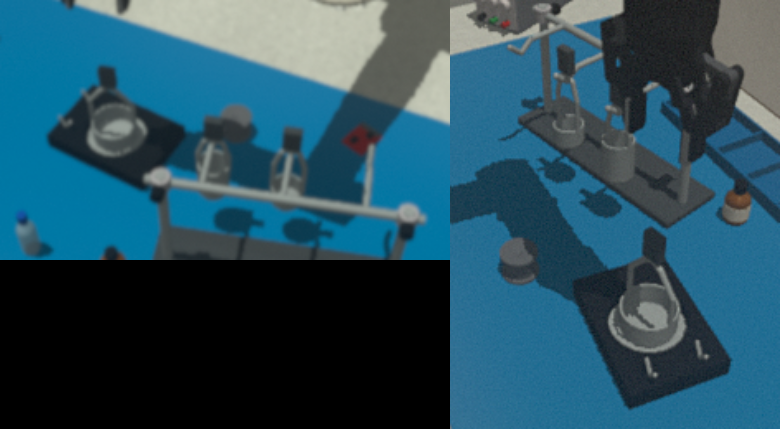

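The cup stands upright in the well at scene crop (115,130) and side crop (648,315). The other two are still on their hooks and the gripper is clear.

```bash
python3 -c "
from h import *
print(job_done())"
```

```text
the job is handed in; nothing more can be done
None
```

The wide cup is standing upright in the well of the iron-stand base, and the job is handed in. I gripped it by its tab, lifted it about 33 mm and drew it about 84 mm off its hook. I then carried it over the well, lowered it until it touched the floor, and only then opened the fingers. It took about 13 s.

- **Last pictures:** they show the cup upright in the well. The small and tall cups are still on their hooks, and the gripper is about 145 mm above its release height, touching nothing.
- **Forces:** the wrist readings I took stayed within about 3 N.
- **Disagreements:** contact came about 2.6 mm higher than I had worked out from the nominal hanging height. The camera triangulations disagreed by 3 to 7 mm, so I relied on the wrist camera for the grasp. The network's side view missed the tall cup, which I located by eye in the pictures.

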